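# Loosen the tester drum's hub nut with its reversible ratchet

### The arm

A 7-joint arm with a two-finger parallel gripper is mounted at the origin on the work surface. World frame = base frame: x ahead of the robot, y to its left, z up, the work surface at z = 0. Lengths are in mm, angles in rad, forces in N, time in s.
With the tool pointing down it reaches from about 350 to 900 mm from the base axis. Payload 19.9 kg.
Tool frame: the origin (TCP) lies at the centre of the arm's flange, where the gripper is bolted on; the fingertips stand robot.tip_reach ahead of it and the grasp point (between the pads) lies 155 mm ahead of it (robot.tip_reach is the distance from the TCP to the fingertips, in mm); z points along the fingers, y is the direction in which the jaws open and shut (so a half turn about z gives the same grasp; the last joint's range is limited). The gripper opens to 85 mm and grips with 20 to 120 N. Pads are 22 mm wide; open, the fingers measure 114 mm over their backs; the gripper's body (76 mm by 85 mm) begins 54 mm behind the grasp point. The pads swing forward as they close: fully open they stand 13 mm farther back than shut.
Start: joints at [1.248, 0.417, -0.01, 1.614, 0.005, 1.111, -0.053], TCP at [173.809, -600.341, 404.66] pointing down, gripper open.
Joint ranges: [-2.81, 2.81], [-0.39, 2.02], [-1.27, 1.25], [0.06, 2.57], [-1.19, 4.33], [0.19, 2], [-2.82, 2.82]. Speed limits (rad/s): [1.89, 1.89, 2.39, 2.39, 3.01, 3.01, 3.01].

### API

Orientations are given as a unit quaternion [w, x, y, z].
In Python, from rig import sensors, viewer, workorder, models, robot gives the robot as it stands.
- The arm moves only by the tool send_rows, never from a script. Its argument "rows" is a list of rows, each an object with "rot": the turn, a rotation vector about the tool's x, y, z in degrees, a list of three; "offset": the shift along the tool's x, y, z in cm, a list of three; "gripper": the closure, from -1 (fully open) to 1 (shut). A call has 1 to 5 rows; each row is the pose to reach, as a shift and turn from the pose commanded when the call began, along the tool's axes at that moment; what a row does not reach only later rows make up. A row lasts 1/12 s, in which the tool goes at most 41.7 mm and 7.16 degrees, less where a joint would pass 70% of its speed; a pose out of reach is approached as far as the arm can. A call with a gripper value outside its range is refused whole. The fingers move at their own pace and stop on an object; "newtons" is the grip in N (left out, the last holds). Time passes only in rows, so rows that repeat a pose let the fingers close. It gives the time, the measured TCP pose, the force and the opening at its end, in the units of the state.
- sensors.read_state(): the state, without advancing time (a new reading comes with each control period).
- viewer.capture(name): name is "scene" or "top" or "wrist"; returns a dict with "pixels" (384x512x3 uint8, blue, green, red), "mtx" (3x3 intrinsics, pixels), "R" (3x3) and "t" (3): a world point X has camera coordinates R X + t. Camera axes: x right, y down, z forward; pixel columns grow to the right and rows downward; lengths in mm; the calibration is good to about 2 mm. A picture is of the moment at which its call begins. There is no depth.
- workorder.close_job(): hands the job in, once; it reports no verdict.
Trained networks look in the newest picture that a camera, given by its name, has taken for a name from the list of things; names that differ only in an ending like _2 or _b are one class to them, and where a whole thing is asked for, a point or a joint stands for the part that bears it (a point fixed in the world has none). Each returns a list of dicts, best first, with "score" (0 to 1); they miss things now and then, are a little off and sometimes report something else, mostly with a low value. They report only what shows in the picture. A call takes as long as a camera call.
- models.look_for(camera, label): "point" ([x, y, z] in mm, in world coordinates, good to about 4 mm: the middle of the surface that is visible of it).
- models.masks_of(camera, label): "mask" (384x512 bool, what is visible of it).
The state is a dict: "clock": time; "joints": joint angles; "joint_velocities": joint speeds; "joint_torque": joint torques, N m; "tool_pos": TCP position; "orientation": TCP orientation; "force": force on the tool from outside, world axes, zero at the start; "ft_torque": the same for the moment, N m; "opening": finger opening in mm.
Only numpy, scipy, OpenCV 4.12 (cv2) and the standard library are available. Lean on these libraries where they do the work, as an engineer would, in place of code of your own. Each camera call takes 0.05 s, during which the arm holds its last target.

### The job

The clear test drum lies on its blue service stand with a ratchet handle fitted on its hub. Flip the ratchet's red direction tab fully over to the loosening side (anticlockwise seen from above), then swing the handle back and forth until the nut's yellow pointer has gone round anticlockwise from the red mark into the green arc; let go with the pointer in the green arc and the tab still over.

Things in the scene. Friction and masses are not known exactly. Their poses are not given: they have to be found in the camera images.
- hub (a point): Point on the upright axis of the drum's hub, 85 mm above the bench, level with the handle's bar; fixed in a run. Own z up, own -x is the middle of the handle's swing. Clear drum 284 mm across, top 58 mm above the bench, on a blue stand; cream dial 160 mm across; dark toothed nut 104 mm across on the axis under the handle.
- knob (a point): Centre of the upright blue knob on the handle's outer end: 24 mm thick, 40 mm tall (20 mm above and below this point), standing on the 20 mm wide bar, 140 mm from the hub axis, 110 mm above the bench. Fixed to the handle; own x points to the hub axis, z up. Swinging it takes about 1 N free, 6 N when driving the nut.
- handle (a joint): Swing of the handle about the hub axis, rad, anticlockwise from above positive; 0 when hub to knob points along the hub's -x; starts within 0.35 of 0. Stops at -0.7 and 0.7: two pins 12 mm thick beside the bar, 100 mm from the axis, tops 92 mm above the bench. It stays where it is left.
- selector (a joint): Lean of the red tab, rad, about an axis along the handle, 85 mm above the bench; the tab crosses it 41 mm from the hub axis. Plate 20 mm along the handle, 6 mm thick, top 45 mm from the axis; 62 mm wide frame round its foot, top 90 mm above the bench. -0.45 fully clockwise (start), 0 upright, +0.45 fully anticlockwise (loosen). About 1 N at the top flips it; pushed further it carries the handle.
- hub_nut (a joint): Turn of the toothed nut and its yellow pointer, rad, positive anticlockwise from above; 0 to 0.25 at the start (red mark); green arc from 2.1 to 4.05. The handle drives it only towards the side the tab leans to; on the other swing the pawl clicks over the teeth and the nut stays. Up to one tooth (0.26 rad) is lost at each reversal.

How it is judged (in metres and radians):
On the way:
1. the red direction tab is flipped over to the loosening side (value of joint selector above 0.3 rad), for 0.2 s.
At the end, for the whole second after the job is handed in: The nut stands still, turned anticlockwise to between 2.0 and 4.15 rad (pointer in the green arc, 3 to 6 degrees over at either end allowed), and the red tab still leans more than 0.3 rad to the loosening side (value of joint hub_nut between 2 and 4.15 rad and value of joint selector above 0.3 rad and velocity of joint hub_nut between -0.05 and 0.05 rad/s); the robot touches nothing.
It also fails if it takes over 72 s, if anything falls off the work surface, if the arm or the gripper's body presses on something with over 40 N, if the wrist force passes 120 N, or if a joint passes its speed limit or range.

## Working session

There is one attempt and no reset: what is moved stays moved. The work goes in short steps, Python scripts to look and compute and a tool call to move; the robot and the scene stay as the last step left them, time stands still between calls to the robot, and variables do not carry over. Pictures are saved under pics/ and viewed, and the job is handed in when it is done.

Besides the shell and the picture viewer there is one more tool, called after ">>>" as name([rows], argument=value, ...), one row to a line, values as JSON. send_rows: Moves the arm, as the interface text tells. Its arguments: {"type":"object","properties":{"rows":{"type":"array"},"newtons":{"type":"number"}},"required":["rows"]}

```bash
ls; mkdir -p pics
python3 - <<'E'
from rig import sensors, viewer, models, robot
import cv2
print(sensors.read_state()); print(robot.tip_reach)
for n in ["scene","top","wrist"]:
    c=viewer.capture(n); cv2.imwrite(f"pics/{n}0.png",c["pixels"]); print(n,c["R"],c["t"],c["mtx"])
    for l in ["hub","knob","handle","selector","hub_nut"]:
        try: print(n,l,models.look_for(n,l)[:2])
        except Exception as e: print(n,l,e)
E
```

```text
pics
{'clock': 0.0, 'joints': array([ 1.24749895,  0.41796406, -0.01032489,  1.61416863,  0.00471658,
        1.11066074, -0.05299171]), 'joint_velocities': array([-3.55309047e-04,  1.56393737e-03,  4.68903276e-05,  1.02513984e-03,
        1.73204324e-04, -2.64489115e-04,  1.09505318e-03]), 'joint_torque': array([-2.40040245e-03, -8.64453220e+01,  6.78048749e-01, -4.34902668e+01,
        1.90617575e-02,  7.37982657e-03, -1.20275031e-04]), 'tool_pos': array([ 173.77989369, -600.21937334,  404.06855315]), 'orientation': array([-5.74144546e-04,  9.90086936e-01,  1.40454662e-01, -1.29429035e-04]), 'force': array([-0.47831062,  0.069873  , -0.5236797 ]), 'ft_torque': array([-0.00791006,  0.02968425,  0.00701243]), 'opening': 85.47387813972048}
173.4
scene [[ 0.41977556  0.90744765  0.01808985]
 [ 0.60027761 -0.2626223  -0.75544445]
 [-0.68077549  0.32797605 -0.65496293]] [-244.10279343 -262.67504147 1118.52820439] [[422.52944548   0.         254.69051852]
 [  0.         422.52944548 194.76118668]
 [  0.           0.           1.        ]]
scene hub [{'point': [665.1, -86.0, 57.1], 'score'
[... 710 characters left out ...]
, {'point': [610.8, -63.6, 58.3], 'score': 0.18}]
top handle [{'point': [568.9, -74.5, 85.8], 'score': 0.6}, {'point': [628.8, -55.0, 68.2], 'score': 0.41}]
top selector [{'point': [576.5, -68.8, 93.9], 'score': 0.65}, {'point': [567.7, -74.2, 88.8], 'score': 0.36}]
top hub_nut [{'point': [627.1, -54.4, 68.1], 'score': 0.85}]
wrist [[ 0.27669844 -0.96095613  0.00113611]
 [-0.9225822  -0.26531789  0.28008658]
 [-0.26884949 -0.07854767 -0.95997407]] [-624.23976667  -35.49589433  378.44078341] [[285.42152052   0.         257.25022175]
 [  0.         285.42152052 193.86176094]
 [  0.           0.           1.        ]]
wrist hub []
wrist knob []
wrist handle []
wrist selector []
wrist hub_nut []
```

Run:
```python
import cv2,numpy as np
for n in ["scene","top"]:
    i=cv2.imread(f"pics/{n}0.png"); cv2.imwrite(f"pics/{n}0b.png",cv2.resize(i,(768,576),interpolation=cv2.INTER_CUBIC))
```

```text
(no output)
```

View pics/scene0b.png

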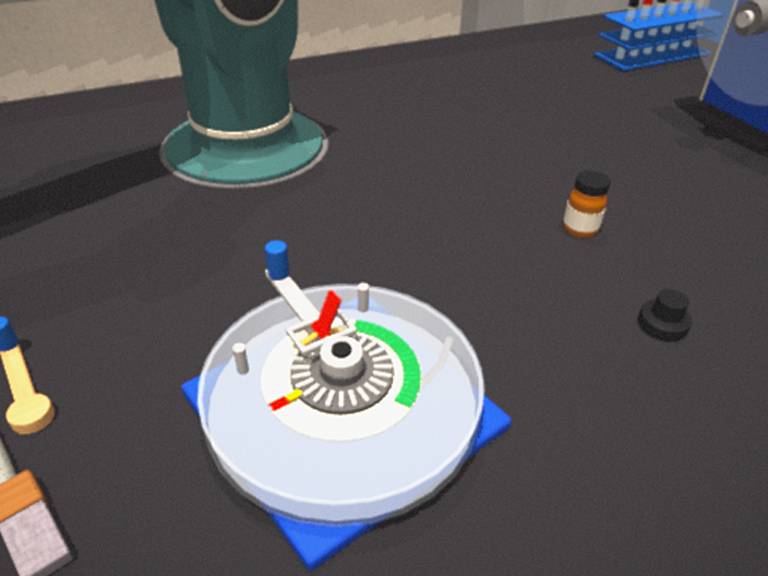

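View pics/top0b.png

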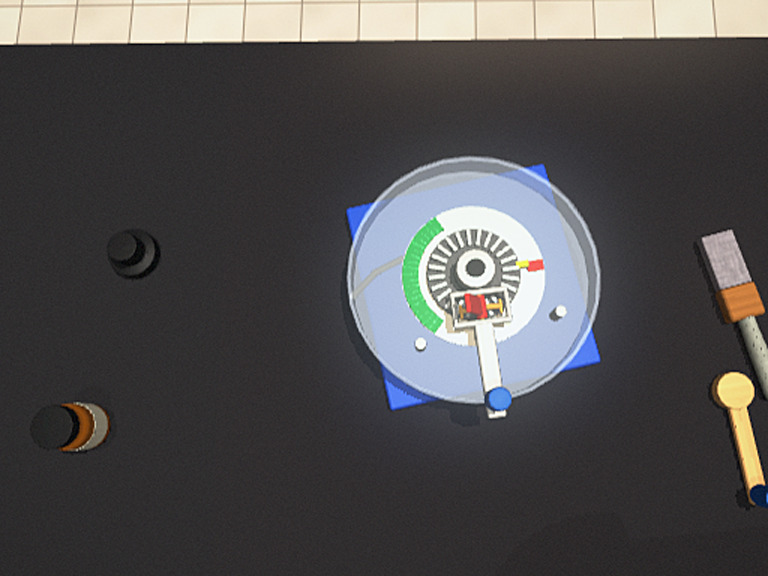

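```bash
cat > h.py <<'E'
import numpy as np,cv2
from rig import viewer
def ray(c,uv):
    R,t=np.array(c["R"]),np.array(c["t"]); d=np.linalg.inv(c["mtx"])@np.array([uv[0],uv[1],1.]); return -R.T@t, R.T@d
def atz(c,uv,z):
    o,d=ray(c,uv); return o+d*(z-o[2])/d[2]
def tri(c1,u1,c2,u2):
    o1,d1=ray(c1,u1);o2,d2=ray(c2,u2)
    s=np.linalg.lstsq(np.c_[d1,-d2],o2-o1,rcond=None)[0]; a=o1+d1*s[0];b=o2+d2*s[1]
    return (a+b)/2,np.linalg.norm(a-b)
def proj(c,X):
    p=c["mtx"]@(np.array(c["R"])@np.array(X,float)+c["t"]); return p[:2]/p[2]
E
python3 - <<'E'
from h import *
import pickle
np.set_printoptions(precision=1,suppress=True)
S=viewer.capture("scene");T=viewer.capture("top")
pickle.dump({n:{k:c[k] for k in("R","t","mtx")} for n,c in(("scene",S),("top",T))},open("cal.pkl","wb"))
f=lambda a,b:tri(T,np.array(a)/1.5,S,np.array(b)/1.5)
print("hub",f((475,268),(341,350)))
print("knobtop",f((498,397),(276,246)), atz(T,np.array((498,397))/1.5,130),atz(S,np.array((276,246))/1.5,130))
print("pinL",f((420,343),(363,287)),atz(T,np.array((420,343))/1.5,92))
print("pinR",f((560,311),(240,347)),atz(T,np.array((560,311))/1.5,92))
for n,c in(("top",T),("scene",S)):
    h=proj(c,[620,-70,95]);i=c["pixels"]
    x,y=int(h[0]),int(h[1]); k=i[max(0,y-75):y+75,x-100:x+100]; print(n,x-100,max(0,y-75))
    cv2.imwrite(f"pics/z{n}.png",cv2.resize(k,None,fx=4,fy=4,interpolation=cv2.INTER_CUBIC))
E
```

```text
hub (array([620.2, -64.7,  93.4]), np.float64(2.0236280112058784))
knobtop (array([482.9, -82.5, 130. ]), np.float64(1.0565855650122262)) [482.7 -83.  130. ] [483.1 -82.  130. ]
pinL (array([539.6,  -6.4,  90.6]), np.float64(2.150993674534093)) [539.   -7.4  92. ]
pinR (array([ 574.7, -152.8,   91.5]), np.float64(3.002907598807181)) [ 574.3 -154.2   92. ]
top 219 103
scene 123 158
```

View pics/ztop.png

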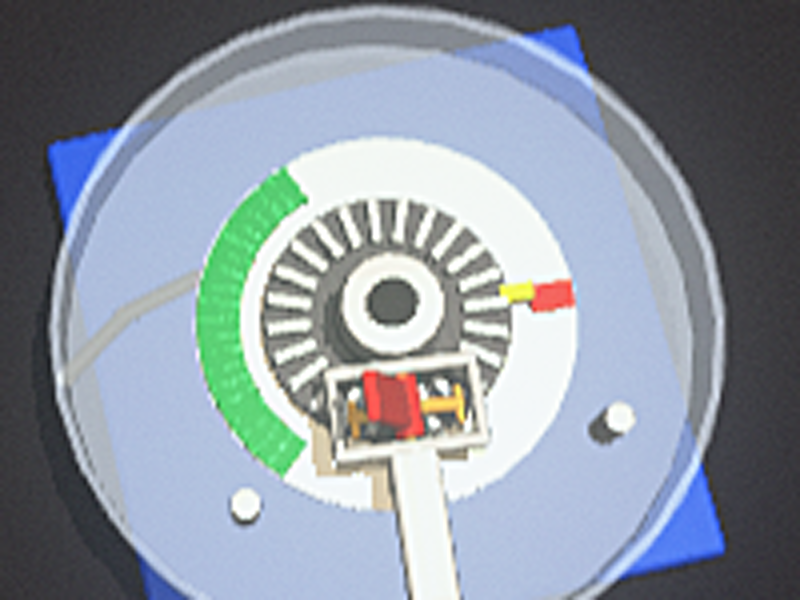

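View pics/zscene.png

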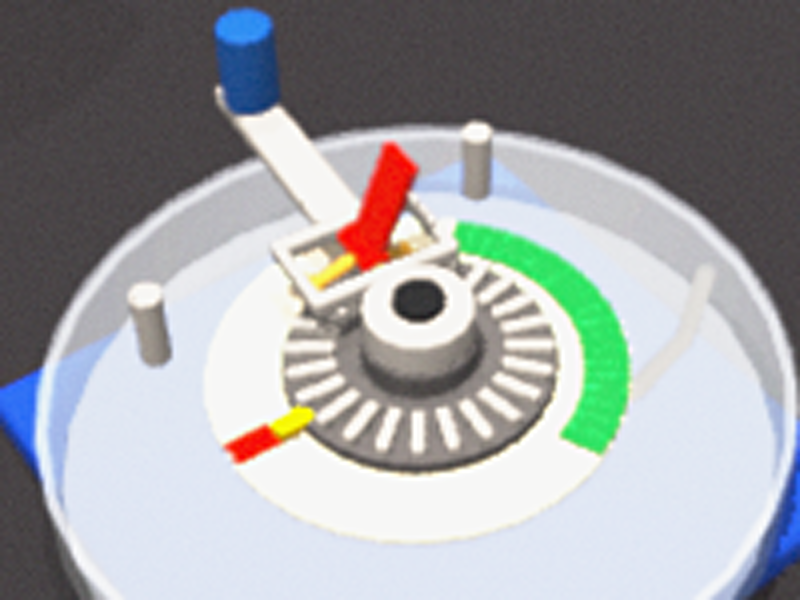

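```bash
cat > g.py <<'E'
import numpy as np,sys
from rig import sensors
from scipy.spatial.transform import Rotation as Ro
HUB=np.array([620.2,-65.0])
np.set_printoptions(precision=2,suppress=True)
def rel(pos,ang):
    "offset cm & rot deg about tool z for target world TCP pos and tool-x heading ang (deg), straight down"
    s=sensors.read_state(); q=s["orientation"]; R=Ro.from_quat([q[1],q[2],q[3],q[0]])
    a=np.radians(ang); Rt=Ro.from_matrix(np.array([[np.cos(a),np.sin(a),0],[np.sin(a),-np.cos(a),0],[0,0,-1]]))
    return R.inv().apply(np.array(pos)-s["tool_pos"])/10,(R.inv()*Rt).as_rotvec(degrees=True)
def pol(r,th,tan,z):
    "hub-polar: radius r at heading th deg, tan mm anticlockwise"
    t=np.radians(th); p=HUB+r*np.array([np.cos(t),np.sin(t)])+tan*np.array([-np.sin(t),np.cos(t)]); return np.array([*p,z])
E
python3 -c "
from g import *
p=pol(41,187.5,-50,400);print(p,rel(p,7.5))"
```

```text
[573.02 -20.78 400.  ] (array([ 54.46, -44.57,   0.47]), array([-0.  ,  0.  ,  8.65]))
```

>>> send_rows([
  {"rot":[0,0,8.6],"offset":[54.4,-44.5,0],"gripper":1},
  {"rot":[0,0,8.6],"offset":[54.4,-44.5,0],"gripper":1},
  {"rot":[0,0,8.6],"offset":[54.4,-44.5,0],"gripper":1},
  {"rot":[0,0,8.6],"offset":[54.4,-44.5,0],"gripper":1},
  {"rot":[0,0,8.6],"offset":[54.4,-44.5,0],"gripper":1},
])

```text
clock: 1.42
tool_pos: [292.6, -427.2, 404.8]
orientation: [0.0, 0.998, 0.066, 0.0]
force: [1.2, -1.0, 0.1]
opening: 25.6
```

```bash
python3 -c "
from g import *
p=pol(41,187.5,-50,400);print(p,rel(p,7.5));print(sensors.read_state())"
```

```text
[573.02 -20.78 400.  ] (array([ 33.14, -36.61,   0.47]), array([0.02, 0.  , 0.04]))
{'clock': 1.4167, 'joints': array([ 0.98,  0.23, -0.07,  1.88,  0.02,  1.04, -0.55]), 'joint_velocities': array([-0.64, -0.34, -0.3 ,  0.44,  0.06, -0.1 , -0.95]), 'joint_torque': array([ 10.54, -62.95,   3.34, -42.61,  -0.03,   0.48,   3.31]), 'tool_pos': array([ 292.55, -427.23,  404.77]), 'orientation': array([0.  , 1.  , 0.07, 0.  ]), 'force': array([ 1.24, -0.99,  0.14]), 'ft_torque': array([-0.04, -0.06, -0.01]), 'opening': 25.64736831648442}
```

>>> send_rows([
  {"rot":[0,0,0],"offset":[33.1,-36.6,0],"gripper":1},
  {"rot":[0,0,0],"offset":[33.1,-36.6,0],"gripper":1},
  {"rot":[0,0,0],"offset":[33.1,-36.6,0],"gripper":1},
  {"rot":[0,0,0],"offset":[33.1,-36.6,0],"gripper":1},
  {"rot":[0,0,0],"offset":[33.1,-36.6,0],"gripper":1},
])

```text
clock: 1.83
tool_pos: [410.8, -255.6, 405.1]
orientation: [0.0, 0.998, 0.066, 0.0]
force: [1.3, -1.0, 0.9]
opening: 0.2
```

```bash
python3 -c "
from g import *
p=pol(41,187.5,-50,400);print(p,rel(p,7.5))"
```

```text
[573.02 -20.78 400.  ] (array([ 19.17, -21.16,   0.5 ]), array([ 0.03, -0.02,  0.04]))
```

>>> send_rows([
  {"rot":[0,0,0],"offset":[18.3,-20.2,0.5],"gripper":1},
  {"rot":[0,0,0],"offset":[18.3,-20.2,0.5],"gripper":1},
  {"rot":[0,0,0],"offset":[18.3,-20.2,0.5],"gripper":1},
  {"rot":[0,0,0],"offset":[18.3,-20.2,0.5],"gripper":1},
  {"rot":[0,0,0],"offset":[18.3,-20.2,0.5],"gripper":1},
])

```text
clock: 2.25
tool_pos: [529.2, -84.3, 401.1]
orientation: [0.0, 0.998, 0.066, 0.0]
force: [0.3, -1.2, 0.6]
opening: -0.0
```

>>> send_rows([
  {"rot":[0,0,0],"offset":[0,0,0],"gripper":1},
  {"rot":[0,0,0],"offset":[0,0,0],"gripper":1},
  {"rot":[0,0,0],"offset":[0,0,0],"gripper":1},
])

```text
clock: 2.5
tool_pos: [528.4, -86.4, 400.7]
orientation: [0.0, 0.998, 0.066, -0.0]
force: [0.2, -0.2, -0.1]
opening: -0.0
```

```bash
python3 -c "
from g import *
p=pol(41,187.5,-50,283.4);print(p,rel(p,7.5))"
```

```text
[573.02 -20.78 283.4 ] (array([ 5.3 , -5.92, 11.73]), array([0.  , 0.02, 0.05]))
```

>>> send_rows([
  {"rot":[0,0,0],"offset":[3.0,-4.2,0],"gripper":1},
  {"rot":[0,0,0],"offset":[5.3,-5.9,2],"gripper":1},
  {"rot":[0,0,0],"offset":[5.3,-5.9,5.5],"gripper":1},
  {"rot":[0,0,0],"offset":[5.3,-5.9,8.0],"gripper":1},
  {"rot":[0,0,0],"offset":[5.3,-5.9,8.0],"gripper":1},
])

```text
clock: 2.92
tool_pos: [571.7, -21.9, 316.4]
orientation: [-0.0, 0.998, 0.065, -0.003]
force: [-0.7, -1.5, -1.4]
opening: 0.2
```

Run:
```python
from g import *
from h import *
p=pol(41,187.5,-50,283.4);print(rel(p,7.5))
s=sensors.read_state();tip=s["tool_pos"]-[0,0,173.4];print(tip)
for n in("top","scene"):
    c=viewer.capture(n);i=c["pixels"].copy()
    u=proj(c,tip);cv2.circle(i,tuple(int(round(v)) for v in u),2,(255,0,255),-1)
    h=proj(c,[620,-70,95]);x,y=int(h[0]),int(h[1]);y0=max(0,y-75)
    cv2.imwrite(f"pics/a{n}.png",cv2.resize(i[y0:y+75,x-100:x+100],None,fx=4,fy=4,interpolation=cv2.INTER_CUBIC))
```

```text
(array([ 0.16, -0.09,  3.3 ]), array([-0.05,  0.39, -0.02]))
[571.75 -21.88 142.96]
```

View pics/ascene.png

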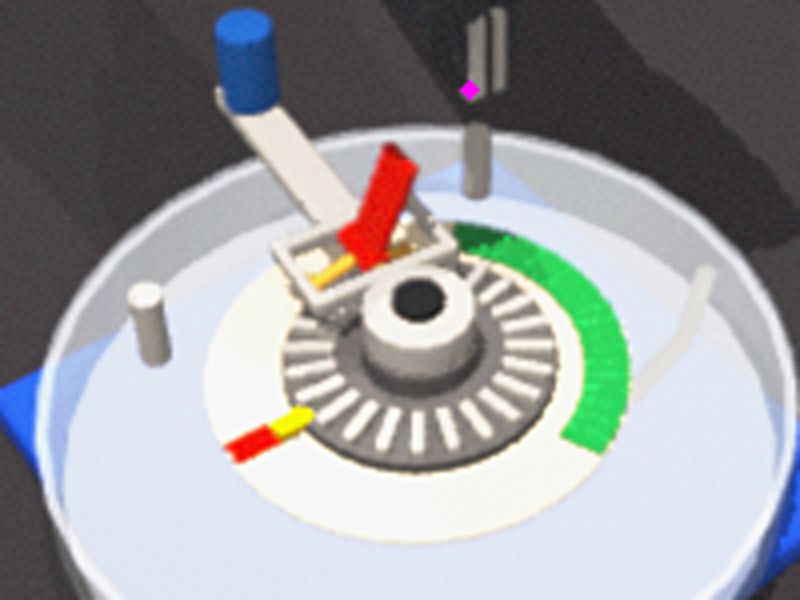

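View pics/atop.png

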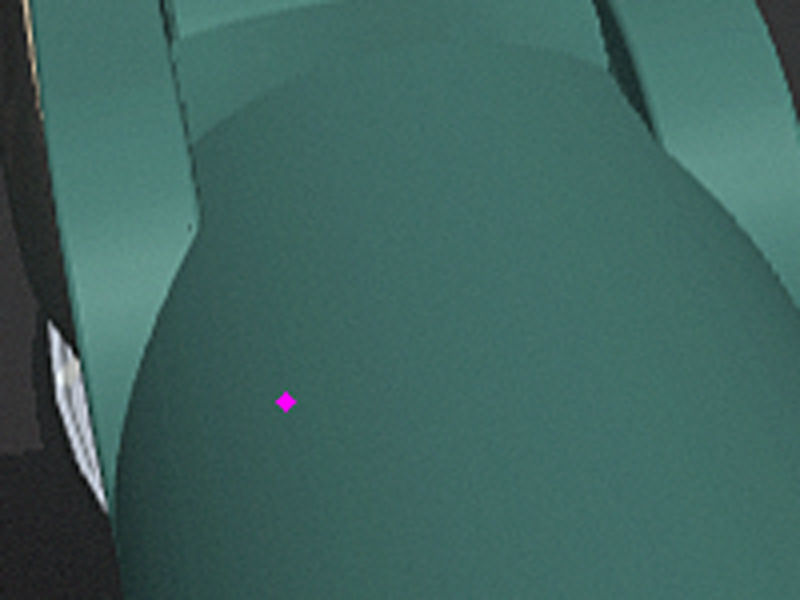

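>>> send_rows([
  {"rot":[0,0,0],"offset":[0.2,0,3.3],"gripper":1},
  {"rot":[0,0,0],"offset":[0.2,0,3.3],"gripper":1},
  {"rot":[0,0,0],"offset":[0.2,1.2,3.3],"gripper":1},
  {"rot":[0,0,0],"offset":[0.2,2.2,3.3],"gripper":1},
  {"rot":[0,0,0],"offset":[0.2,3.0,3.3],"gripper":1},
])

```text
clock: 3.43
tool_pos: [579.8, -52.1, 290.2]
orientation: [0.0, 0.998, 0.065, 0.001]
force: [0.7, 0.9, 1.5]
opening: -0.1
```

>>> send_rows([
  {"rot":[0,0,0],"offset":[0,0.5,0],"gripper":1},
  {"rot":[0,0,0],"offset":[0,1.0,0],"gripper":1},
  {"rot":[0,0,0],"offset":[0,1.5,0],"gripper":1},
  {"rot":[0,0,0],"offset":[0,2.0,0],"gripper":1},
  {"rot":[0,0,0],"offset":[0,2.4,0],"gripper":1},
])

```text
clock: 3.85
tool_pos: [582.3, -74.2, 287.8]
orientation: [-0.0, 0.998, 0.066, -0.0]
force: [-0.1, 10.3, -2.3]
opening: 0.2
```

```bash
cat > look.py <<'E'
from g import *
from h import *
import sys
k=sys.argv[1]
s=sensors.read_state();print(s["clock"],s["tool_pos"],s["force"],s["opening"])
for n in sys.argv[2:]:
    c=viewer.capture(n);i=c["pixels"].copy()
    h=proj(c,[600,-70,95]);x,y=int(h[0]),int(h[1]);y0=max(0,y-75)
    cv2.imwrite(f"pics/{k}{n}.png",cv2.resize(i[y0:y+75,x-100:x+100],None,fx=4,fy=4,interpolation=cv2.INTER_CUBIC))
E
python3 look.py b scene
```

```text
3.85 [582.3  -74.22 287.82] [-0.08 10.3  -2.28] 0.20177698715786205
```

View pics/bscene.png

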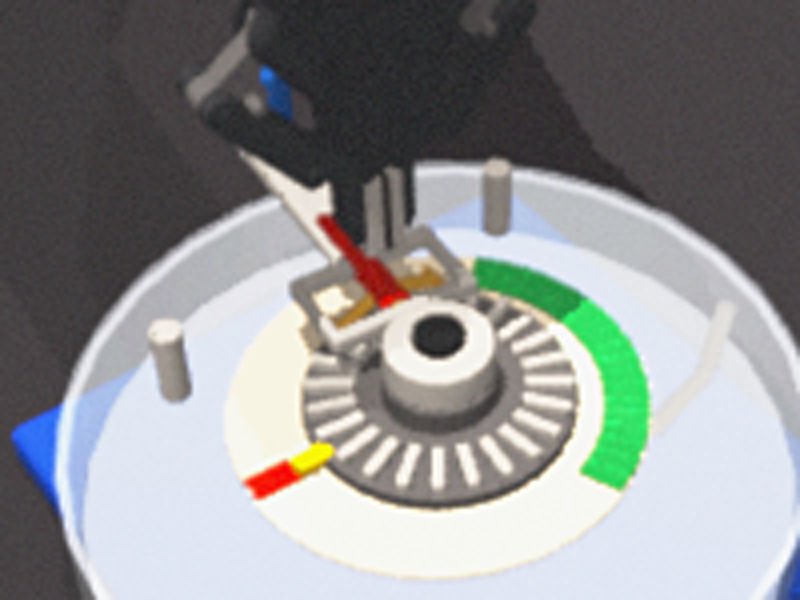

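>>> send_rows([
  {"rot":[0,0,0],"offset":[0,-1.0,0],"gripper":1},
  {"rot":[0,0,0],"offset":[0,-2.5,-1],"gripper":1},
  {"rot":[0,0,0],"offset":[0,-3.0,-5],"gripper":0.15},
  {"rot":[0,0,0],"offset":[0,-3.0,-8],"gripper":0.15},
  {"rot":[0,0,0],"offset":[0,-3.0,-8],"gripper":0.15},
])

```text
clock: 4.32
tool_pos: [579.3, -41.5, 374.4]
orientation: [0.0, 0.998, 0.067, 0.004]
force: [-0.1, -0.8, 0.4]
opening: 35.1
```

```bash
python3 look.py c scene top
```

```text
4.3167 [579.25 -41.53 374.43] [-0.12 -0.83  0.45] 35.121729948049115
```

View pics/cscene.png

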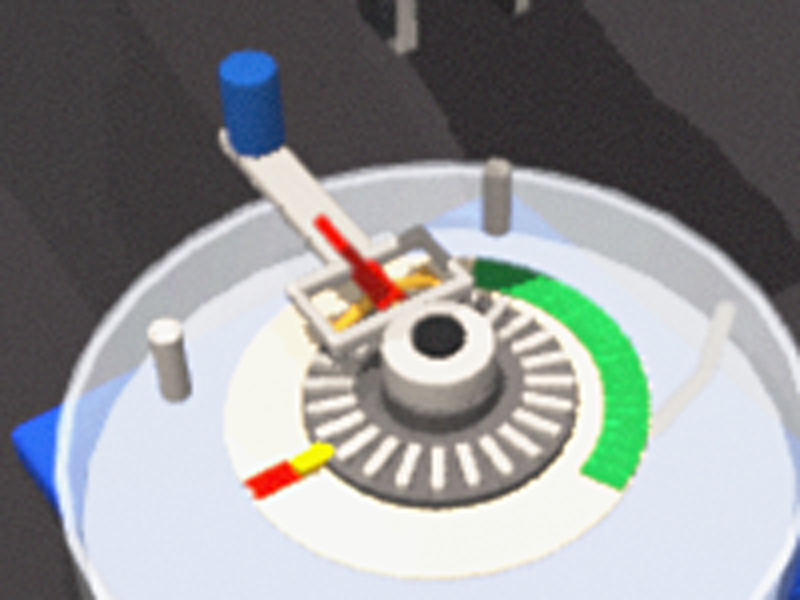

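```bash
cat > knob.py <<'E'
from g import *
from h import *
import pickle,sys
c=pickle.load(open("cal.pkl","rb"))["scene"]
h=proj(c,[600,-70,95]);x0=int(h[0])-100;y0=max(0,int(h[1])-75)
u=np.array([float(sys.argv[1])/4+x0,float(sys.argv[2])/4+y0])
p=atz(c,u,130);d=p[:2]-HUB;print(p,np.hypot(*d),np.degrees(np.arctan2(d[1],d[0]))%360)
E
python3 knob.py 249 68; python3 -c "
from g import *
p=pol(140,187.5,0,374);print(p,rel(p,7.5))"
```

```text
[485.86 -89.08 130.  ] 136.48461621935343 190.16373274964633
[481.4  -83.27 374.  ] (array([-10.15,   2.76,  -0.45]), array([ 0.03, -0.14,  0.14]))
```

```bash
python3 -c "
from g import *
p=pol(139,190,0,374);print(p,rel(p,10))"
```

```text
[483.31 -89.14 374.  ] (array([-10.03,   3.36,  -0.45]), array([ 0.04, -0.14, -2.36]))
```

>>> send_rows([
  {"rot":[0,0,-2.4],"offset":[-10,3.4,0],"gripper":0.05},
  {"rot":[0,0,-2.4],"offset":[-10,3.4,0],"gripper":0.05},
  {"rot":[0,0,-2.4],"offset":[-10,3.4,0],"gripper":0.05},
  {"rot":[0,0,-2.4],"offset":[-10,3.4,2],"gripper":0.05},
  {"rot":[0,0,-2.4],"offset":[-10,3.4,2],"gripper":0.05},
])

```text
clock: 4.83
tool_pos: [482.0, -90.9, 345.6]
orientation: [-0.0, 0.996, 0.086, -0.002]
force: [0.1, 0.6, -1.1]
opening: 40.7
```

```bash
python3 look.py d scene wrist;python3 -c "
from g import *
p=pol(139,190,0,268);print(p,rel(p,10))
from h import *
c=viewer.capture('wrist');cv2.imwrite('pics/dw.png',c['pixels']); print(proj(c,[483.3,-89.1,130]))"
```

```text
4.8333 [481.97 -90.92 345.6 ] [ 0.14  0.55 -1.14] 40.670003004944334
[483.31 -89.14 268.  ] (array([-0.01, -0.11,  7.96]), array([-0.06,  0.09,  0.  ]))
[257.19 216.37]
```

View pics/dw.png

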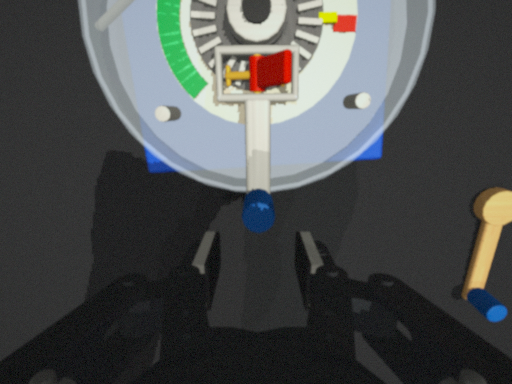

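View pics/dscene.png

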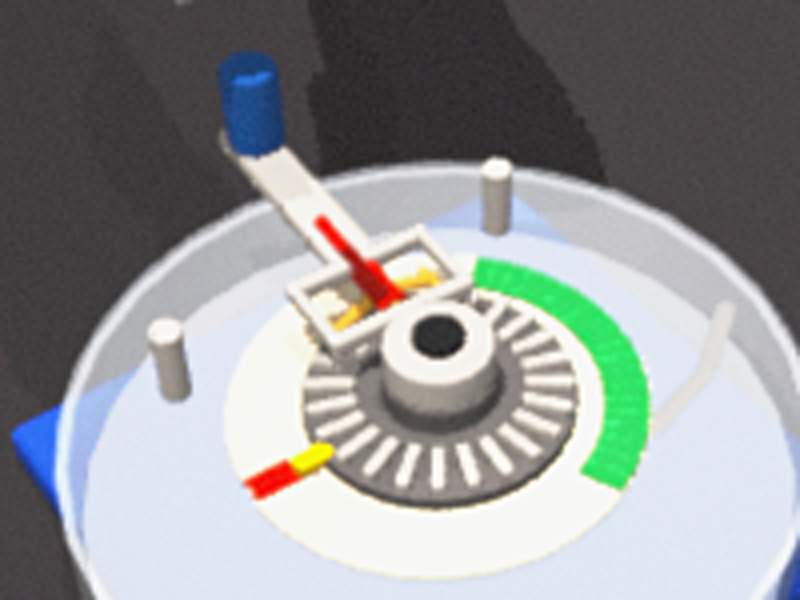

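>>> send_rows([
  {"rot":[0,0,0],"offset":[0,-0.1,3],"gripper":0.05},
  {"rot":[0,0,0],"offset":[0,-0.1,6],"gripper":0.05},
  {"rot":[0,0,0],"offset":[0,-0.1,7.6],"gripper":0.05},
  {"rot":[0,0,0],"offset":[0,-0.1,7.6],"gripper":0.25},
  {"rot":[0,0,0],"offset":[0,-0.1,7.6],"gripper":0.25},
])

```text
clock: 5.4
tool_pos: [484.1, -89.4, 272.1]
orientation: [-0.0, 0.996, 0.087, -0.0]
force: [0.2, -0.4, 0.6]
opening: 32.0
```

```bash
python3 look.py e scene;python3 -c "
from g import *
for a in (200,210,220,230): print(rel(pol(139,a,0,268),a-180))
from h import *
c=viewer.capture('wrist');cv2.imwrite('pics/ew.png',c['pixels'])"
```

```text
5.4 [484.1  -89.44 272.07] [ 0.21 -0.38  0.58] 32.046398789333985
(array([0.12, 2.35, 0.48]), array([ -0.01,  -0.04, -10.01]))
(array([0.75, 4.69, 0.48]), array([ -0.  ,  -0.04, -20.01]))
(array([1.77, 6.89, 0.48]), array([  0.  ,  -0.04, -30.01]))
(array([3.16, 8.87, 0.49]), array([  0.01,  -0.04, -40.01]))
```

View pics/ew.png

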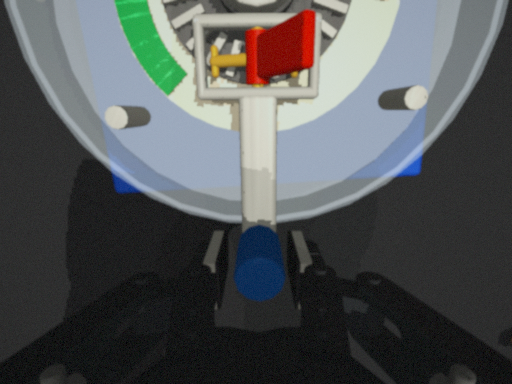

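>>> send_rows([
  {"rot":[0,0,-6],"offset":[0.08,1.45,0],"gripper":0.25},
  {"rot":[0,0,-12],"offset":[0.3,2.89,0],"gripper":0.25},
  {"rot":[0,0,-18],"offset":[0.68,4.3,0],"gripper":0.25},
  {"rot":[0,0,-24],"offset":[1.2,5.65,0],"gripper":0.25},
  {"rot":[0,0,-30],"offset":[1.86,6.95,0],"gripper":0.25},
])

```text
clock: 5.92
tool_pos: [514.5, -155.4, 273.5]
orientation: [0.0, 0.939, 0.344, 0.001]
force: [-1.3, 6.4, 1.2]
opening: 31.9
```

```bash
python3 look.py f scene;python3 -c "
from g import *
for a in (210,220,232): print(rel(pol(139,a,0,268),a-180))
from h import *
c=viewer.capture('wrist');cv2.imwrite('pics/fw.png',c['pixels'])"
```

```text
5.9167 [ 514.5  -155.39  273.55] [-1.32  6.37  1.23] 31.872585096422984
(array([ 0.31, -2.79,  0.54]), array([ 0.12, -0.08, 10.64]))
(array([ 0.07, -0.38,  0.55]), array([ 0.13, -0.07,  0.64]))
(array([0.34, 2.51, 0.56]), array([  0.14,  -0.06, -11.36]))
```

View pics/fw.png

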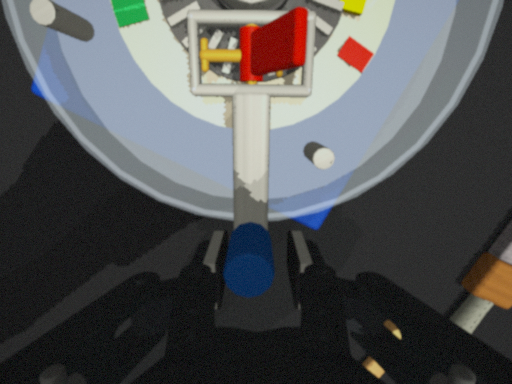

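View pics/fscene.png

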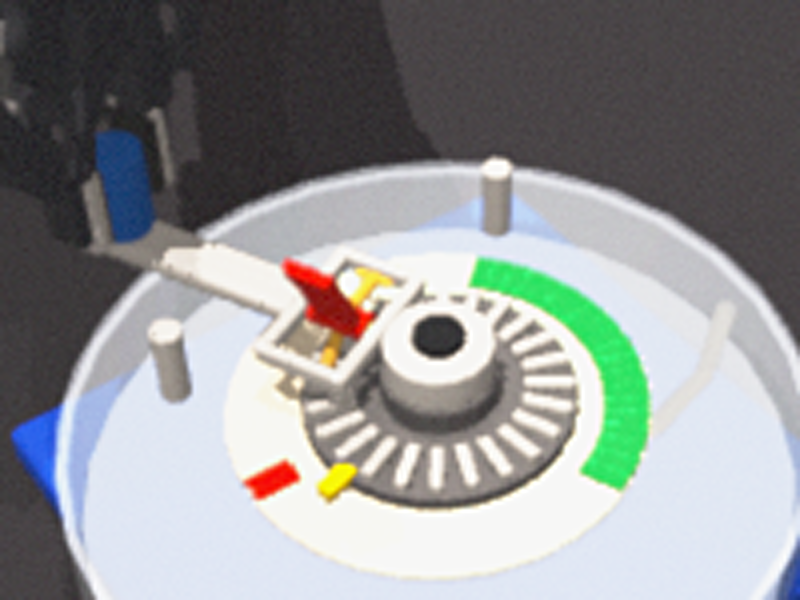

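>>> send_rows([
  {"rot":[0,0,-6],"offset":[0.15,1.3,0],"gripper":0.25},
  {"rot":[0,0,-11.4],"offset":[0.3,2.5,0],"gripper":0.25},
  {"rot":[0,0,-11.4],"offset":[0.3,2.5,0],"gripper":0.25},
])

```text
clock: 6.27
tool_pos: [532.9, -173.0, 272.7]
orientation: [0.0, 0.901, 0.434, 0.0]
force: [-1.7, 0.3, 1.0]
opening: 32.1
```

```bash
python3 -c "
from g import *
s=sensors.read_state();print(s['joints'],s['force'])
for a in range(232,200,-6): print(a,*rel(pol(139,a,0,270),a-180))"
```

```text
[ 0.63  0.51 -0.47  1.87  0.31  0.83 -0.67] [-1.72  0.3   1.  ]
232 [-0.01  0.23  0.27] [ 0.05 -0.02 -0.62]
226 [ 0.05 -1.22  0.27] [ 0.05 -0.02  5.38]
220 [ 0.27 -2.66  0.27] [ 0.05 -0.03 11.38]
214 [ 0.63 -4.07  0.27] [ 0.05 -0.03 17.38]
208 [ 1.13 -5.43  0.27] [ 0.05 -0.03 23.38]
202 [ 1.78 -6.74  0.27] [ 0.05 -0.03 29.38]
```

Return swing.

>>> send_rows([
  {"rot":[0,0,5.4],"offset":[0.05,-1.2,0.1],"gripper":0.25},
  {"rot":[0,0,11.4],"offset":[0.27,-2.66,0.1],"gripper":0.25},
  {"rot":[0,0,17.4],"offset":[0.63,-4.07,0.1],"gripper":0.25},
  {"rot":[0,0,23.4],"offset":[1.13,-5.43,0.1],"gripper":0.25},
  {"rot":[0,0,29.4],"offset":[1.78,-6.74,0.1],"gripper":0.25},
])

```text
clock: 6.68
tool_pos: [489.7, -115.7, 271.7]
orientation: [0.0, 0.983, 0.184, 0.001]
force: [1.7, -0.8, -1.4]
opening: 32.0
```

```bash
python3 -c "
from g import *
s=sensors.read_state();print(s['joints'],s['force'])
for a in range(202,160,-6): print(a,*rel(pol(139,a,0,270),a-180))"
```

```text
[ 0.49  0.41 -0.38  2.01  0.22  0.76 -1.22] [ 1.74 -0.76 -1.4 ]
202 [0.1  0.18 0.17] [ 0.06 -0.05 -0.75]
196 [ 0.16 -1.27  0.17] [ 0.06 -0.06  5.25]
190 [ 0.37 -2.71  0.17] [ 0.05 -0.06 11.25]
184 [ 0.73 -4.12  0.17] [ 0.05 -0.06 17.25]
178 [ 1.23 -5.49  0.17] [ 0.05 -0.06 23.25]
172 [ 1.87 -6.79  0.16] [ 0.04 -0.07 29.25]
166 [ 2.65 -8.02  0.16] [ 0.04 -0.07 35.25]
```

>>> send_rows([
  {"rot":[0,0,6],"offset":[0.08,-1.45,0],"gripper":0.25},
  {"rot":[0,0,12],"offset":[0.3,-2.89,0],"gripper":0.25},
  {"rot":[0,0,18],"offset":[0.68,-4.3,0],"gripper":0.25},
  {"rot":[0,0,24],"offset":[1.2,-5.65,0],"gripper":0.25},
  {"rot":[0,0,30],"offset":[1.86,-6.95,0],"gripper":0.25},
])

```text
clock: 7.1
tool_pos: [481.2, -44.1, 271.8]
orientation: [0.0, 0.997, -0.076, 0.001]
force: [1.0, -2.2, -0.1]
opening: 31.8
```

>>> send_rows([
  {"rot":[0,0,6],"offset":[0.08,-1.45,0],"gripper":0.25},
  {"rot":[0,0,12],"offset":[0.3,-2.89,0],"gripper":0.25},
  {"rot":[0,0,15],"offset":[0.47,-3.6,0],"gripper":0.25},
  {"rot":[0,0,15],"offset":[0.47,-3.6,0],"gripper":0.25},
])

```text
clock: 7.43
tool_pos: [491.5, -8.0, 271.8]
orientation: [-0.0, 0.979, -0.203, 0.001]
force: [-0.3, 0.3, -0.5]
opening: 32.2
```

```bash
python3 look.py i scene; python3 -c "
from g import *
s=sensors.read_state();print(s['joints'],s['force'])
for a in range(156,200,6): print(a,*rel(pol(139,a,0,270),a-180))
from h import *
c=viewer.capture('wrist');cv2.imwrite('pics/iw.png',c['pixels'])"
```

```text
7.4333 [491.52  -7.99 271.75] [-0.25  0.31 -0.54] 32.16110449811379
[ 0.16  0.38 -0.25  2.05  0.13  0.73 -2.14] [ 0.25 -0.12  0.04]
156 [ 0.15 -0.13  0.16] [-0.04 -0.06  0.86]
162 [0.2  1.33 0.16] [-0.03 -0.06 -5.14]
168 [0.41 2.77 0.16] [ -0.03  -0.07 -11.14]
174 [0.77 4.18 0.15] [ -0.03  -0.07 -17.14]
180 [1.27 5.54 0.15] [ -0.02  -0.07 -23.14]
186 [1.91 6.85 0.15] [ -0.02  -0.07 -29.14]
192 [2.68 8.08 0.15] [ -0.01  -0.07 -35.14]
198 [3.58 9.23 0.15] [ -0.01  -0.07 -41.14]
```

View pics/iw.png

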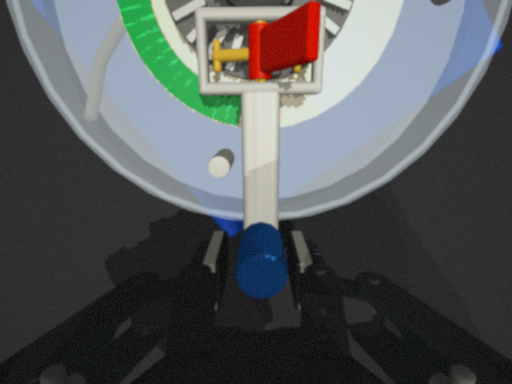

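View pics/iscene.png

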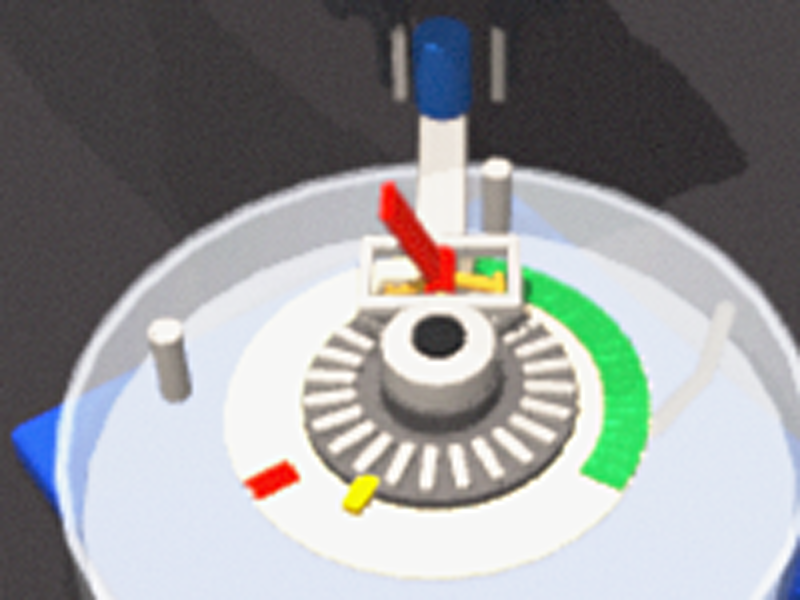

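>>> send_rows([
  {"rot":[0,0,-5.2],"offset":[0.18,1.35,0],"gripper":0.25},
  {"rot":[0,0,-11.2],"offset":[0.38,2.77,0],"gripper":0.25},
  {"rot":[0,0,-17.2],"offset":[0.75,4.18,0],"gripper":0.25},
  {"rot":[0,0,-23.2],"offset":[1.25,5.54,0],"gripper":0.25},
  {"rot":[0,0,-29.2],"offset":[1.9,6.85,0],"gripper":0.25},
])

```text
clock: 7.95
tool_pos: [481.7, -81.3, 271.3]
orientation: [-0.0, 0.998, 0.056, 0.0]
force: [3.8, 5.4, 0.4]
opening: 32.0
```

>>> send_rows([
  {"rot":[0,0,-6],"offset":[0.08,1.45,0],"gripper":0.25},
  {"rot":[0,0,-12],"offset":[0.3,2.89,0],"gripper":0.25},
  {"rot":[0,0,-18],"offset":[0.68,4.3,0],"gripper":0.25},
  {"rot":[0,0,-24],"offset":[1.2,5.65,0],"gripper":0.25},
  {"rot":[0,0,-30],"offset":[1.86,6.95,0],"gripper":0.25},
])

```text
clock: 8.37
tool_pos: [507.7, -148.5, 271.1]
orientation: [-0.0, 0.95, 0.312, 0.0]
force: [0.3, 6.5, 1.4]
opening: 31.9
```

```bash
python3 -c "
from g import *
s=sensors.read_state();print(s['joints'],s['force'])
for a in (216,222,228,233): print(a,*rel(pol(139,a,0,270),a-180))"
```

```text
[ 0.57  0.46 -0.42  1.95  0.26  0.79 -0.93] [0.26 6.47 1.36]
216 [ 0.11 -0.15  0.11] [-0.03 -0.01  0.39]
222 [0.18 1.3  0.11] [-0.03 -0.01 -5.61]
228 [0.39 2.74 0.11] [ -0.03  -0.02 -11.61]
233 [0.69 3.92 0.11] [ -0.03  -0.02 -16.61]
```

>>> send_rows([
  {"rot":[0,0,-6],"offset":[0.15,1.35,0],"gripper":0.25},
  {"rot":[0,0,-12],"offset":[0.38,2.75,0],"gripper":0.25},
  {"rot":[0,0,-16.5],"offset":[0.65,3.9,0],"gripper":0.25},
  {"rot":[0,0,-16.5],"offset":[0.65,3.9,0],"gripper":0.25},
])

```text
clock: 8.7
tool_pos: [536.5, -177.4, 270.8]
orientation: [-0.0, 0.896, 0.444, -0.0]
force: [-1.7, -0.2, 0.7]
opening: 32.3
```

```bash
python3 look.py j scene; python3 -c "
from g import *
s=sensors.read_state();print(s['joints'],s['force'])
for a in range(232,196,-6): print(a,*rel(pol(139,a,0,270),a-180))"
```

```text
8.7 [ 536.54 -177.41  270.78] [-1.73 -0.22  0.68] 32.26144973828801
[ 0.64  0.52 -0.47  1.86  0.31  0.83 -0.65] [-1.25  0.3   0.23]
232 [ 0.08 -0.23  0.07] [-0.03  0.    0.46]
226 [ 0.16 -1.68  0.07] [-0.03  0.    6.46]
220 [ 0.4  -3.12  0.07] [-0.03  0.   12.46]
214 [ 0.79 -4.52  0.07] [-0.03  0.01 18.46]
208 [ 1.32 -5.87  0.07] [-0.03  0.01 24.46]
202 [ 1.99 -7.16  0.07] [-0.03  0.01 30.46]
```

View pics/jscene.png

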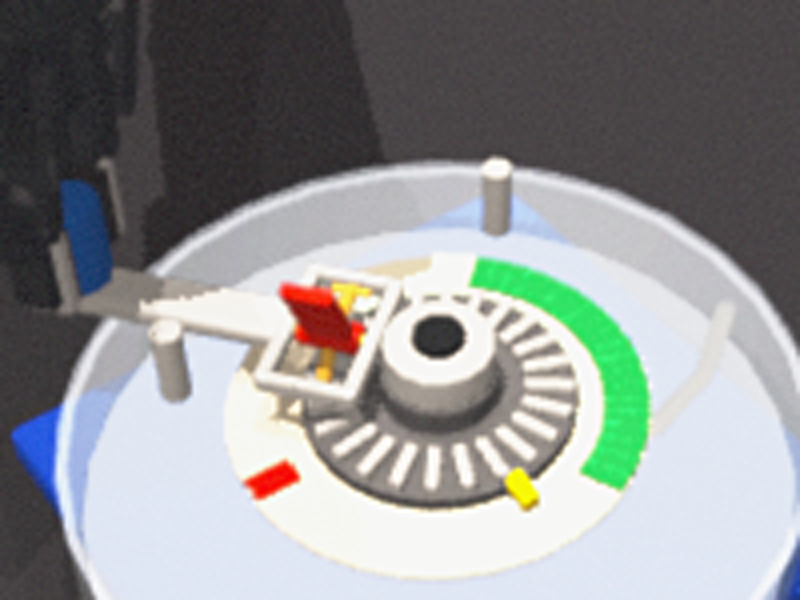

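>>> send_rows([
  {"rot":[0,0,6.4],"offset":[0.16,-1.68,0],"gripper":0.25},
  {"rot":[0,0,12.4],"offset":[0.4,-3.12,0],"gripper":0.25},
  {"rot":[0,0,18.4],"offset":[0.79,-4.52,0],"gripper":0.25},
  {"rot":[0,0,24.4],"offset":[1.3,-5.87,0],"gripper":0.25},
  {"rot":[0,0,30.4],"offset":[1.97,-7.16,0],"gripper":0.25},
])

```text
clock: 9.17
tool_pos: [490.2, -116.0, 271.1]
orientation: [0.0, 0.982, 0.188, 0.0]
force: [2.2, -0.7, -0.1]
opening: 32.1
```

>>> send_rows([
  {"rot":[0,0,6],"offset":[0.08,-1.45,0],"gripper":0.25},
  {"rot":[0,0,12],"offset":[0.3,-2.89,0],"gripper":0.25},
  {"rot":[0,0,18],"offset":[0.68,-4.3,0],"gripper":0.25},
  {"rot":[0,0,24],"offset":[1.2,-5.65,0],"gripper":0.25},
  {"rot":[0,0,30],"offset":[1.86,-6.95,0],"gripper":0.25},
])

```text
clock: 9.58
tool_pos: [481.3, -44.4, 271.2]
orientation: [0.0, 0.997, -0.072, 0.0]
force: [1.6, -1.7, -0.3]
opening: 32.1
```

>>> send_rows([
  {"rot":[0,0,6],"offset":[0.08,-1.45,0],"gripper":0.25},
  {"rot":[0,0,12],"offset":[0.3,-2.89,0],"gripper":0.25},
  {"rot":[0,0,15],"offset":[0.47,-3.6,0],"gripper":0.25},
  {"rot":[0,0,15],"offset":[0.47,-3.6,0],"gripper":0.25},
])

```text
clock: 9.92
tool_pos: [491.6, -8.3, 271.2]
orientation: [-0.0, 0.98, -0.199, 0.0]
force: [0.3, -0.0, 0.2]
opening: 32.0
```

```bash
python3 look.py k scene; python3 -c "
from g import *
s=sensors.read_state();print(s['joints'],s['force'])
for a in range(156,200,6): print(a,*rel(pol(139,a,0,270),a-180))"
```

```text
9.9167 [491.57  -8.26 271.19] [ 0.28 -0.    0.18] 32.03892217620759
[ 0.16  0.38 -0.24  2.05  0.13  0.73 -2.13] [-0.52  0.13 -1.2 ]
156 [ 0.13 -0.14  0.11] [-0.01 -0.03  1.24]
162 [0.18 1.31 0.11] [-0.01 -0.03 -4.76]
168 [0.37 2.75 0.11] [ -0.01  -0.03 -10.76]
174 [0.72 4.16 0.11] [ -0.01  -0.03 -16.76]
180 [1.21 5.53 0.11] [ -0.01  -0.03 -22.76]
186 [1.84 6.84 0.11] [ -0.01  -0.03 -28.76]
192 [2.61 8.08 0.11] [ -0.    -0.03 -34.76]
198 [3.5  9.23 0.11] [ -0.    -0.03 -40.76]
```

View pics/kscene.png

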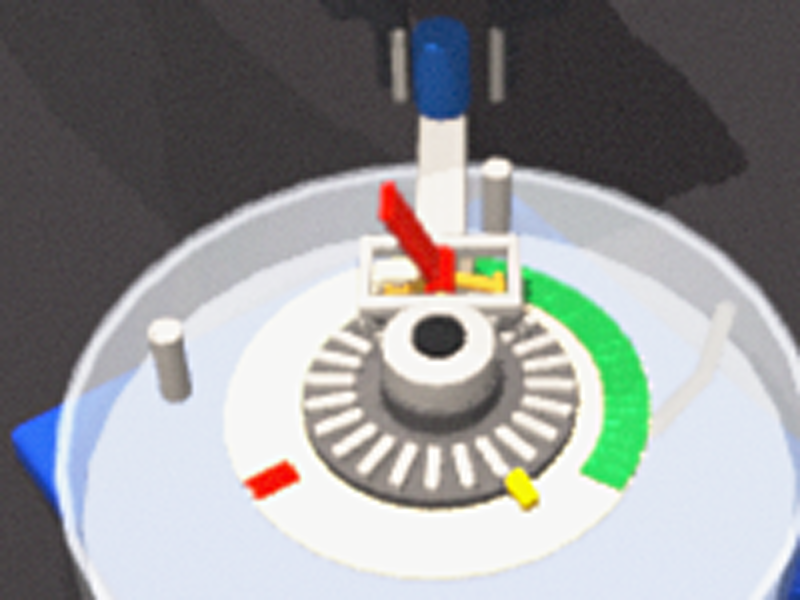

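>>> send_rows([
  {"rot":[0,0,-4.8],"offset":[0.18,1.31,0],"gripper":0.25},
  {"rot":[0,0,-10.8],"offset":[0.37,2.75,0],"gripper":0.25},
  {"rot":[0,0,-16.8],"offset":[0.72,4.16,0],"gripper":0.25},
  {"rot":[0,0,-22.8],"offset":[1.21,5.53,0],"gripper":0.25},
  {"rot":[0,0,-28.8],"offset":[1.84,6.84,0],"gripper":0.25},
])

```text
clock: 10.38
tool_pos: [481.7, -80.9, 271.1]
orientation: [-0.0, 0.998, 0.056, 0.0]
force: [3.5, 6.2, -0.5]
opening: 31.8
```

>>> send_rows([
  {"rot":[0,0,-6],"offset":[0.08,1.45,0],"gripper":0.25},
  {"rot":[0,0,-12],"offset":[0.3,2.89,0],"gripper":0.25},
  {"rot":[0,0,-18],"offset":[0.68,4.3,0],"gripper":0.25},
  {"rot":[0,0,-24],"offset":[1.2,5.65,0],"gripper":0.25},
  {"rot":[0,0,-30],"offset":[1.86,6.95,0],"gripper":0.25},
])

```text
clock: 10.8
tool_pos: [507.5, -148.2, 270.9]
orientation: [-0.0, 0.95, 0.312, -0.0]
force: [0.3, 6.4, 0.9]
opening: 32.2
```

>>> send_rows([
  {"rot":[0,0,-6],"offset":[0.15,1.35,0],"gripper":0.25},
  {"rot":[0,0,-11],"offset":[0.35,2.5,0],"gripper":0.25},
  {"rot":[0,0,-11],"offset":[0.35,2.5,0],"gripper":0.25},
  {"rot":[0,0,-10],"offset":[0.33,2.3,0],"gripper":0.05},
  {"rot":[0,0,-10],"offset":[0.33,2.3,0],"gripper":0.0},
])

```text
clock: 11.22
tool_pos: [523.6, -163.6, 270.8]
orientation: [-0.0, 0.921, 0.389, -0.0]
force: [0.4, 1.2, -1.4]
opening: 42.6
```

```bash
python3 look.py l scene; python3 -c "
from g import *
from h import *
c=viewer.capture('wrist');cv2.imwrite('pics/lw.png',c['pixels'])"
```

```text
11.2167 [ 523.59 -163.57  270.81] [ 0.44  1.19 -1.41] 42.57233480065079
```

View pics/lscene.png

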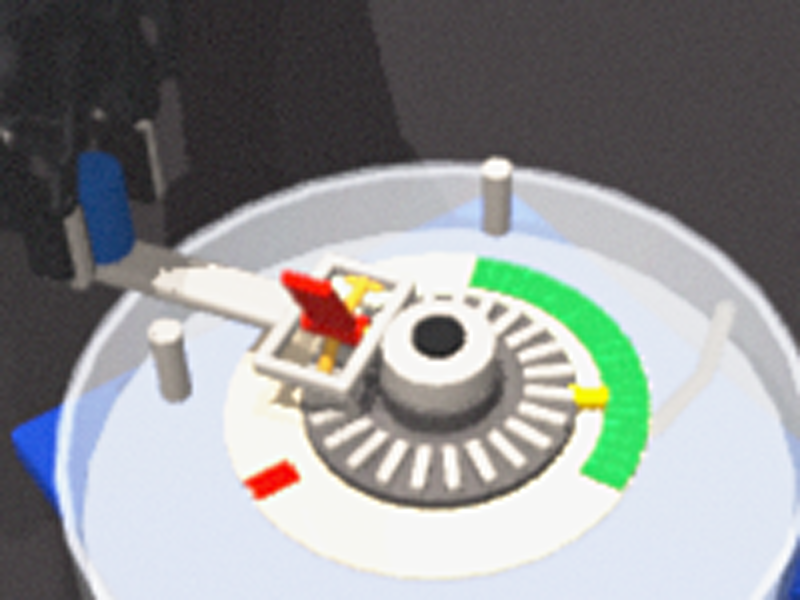

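View pics/lw.png

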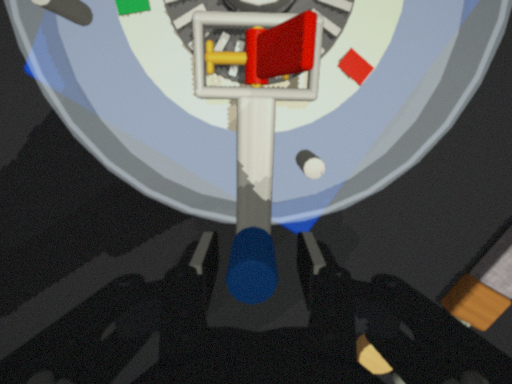

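>>> send_rows([
  {"rot":[0,0,0],"offset":[0,0,-2],"gripper":0.0},
  {"rot":[0,0,0],"offset":[0,0,-5],"gripper":0.0},
  {"rot":[0,0,0],"offset":[0,0,-9],"gripper":0.0},
  {"rot":[0,0,0],"offset":[0,0,-12],"gripper":0.0},
  {"rot":[0,0,0],"offset":[0,0,-12],"gripper":0.0},
])

```text
clock: 11.73
tool_pos: [525.4, -163.2, 396.9]
orientation: [0.003, 0.92, 0.391, 0.003]
force: [0.3, 0.0, 0.5]
opening: 43.0
```

>>> send_rows([
  {"rot":[0,0,0],"offset":[-3,0,0],"gripper":0.0},
  {"rot":[0,0,0],"offset":[-6,0,0],"gripper":0.0},
  {"rot":[0,0,0],"offset":[-6,0,0],"gripper":0.0},
  {"rot":[0,0,0],"offset":[-6,0,0],"gripper":0.0},
  {"rot":[0,0,0],"offset":[-6,0,0],"gripper":0.0},
])

```text
clock: 12.15
tool_pos: [482.9, -206.6, 391.0]
orientation: [0.0, 0.92, 0.391, 0.0]
force: [-0.1, 0.3, 0.3]
opening: 42.8
```

```bash
python3 look.py m scene top
```

```text
12.15 [ 482.87 -206.59  391.03] [-0.14  0.34  0.29] 42.831228125673405
```

View pics/mscene.png

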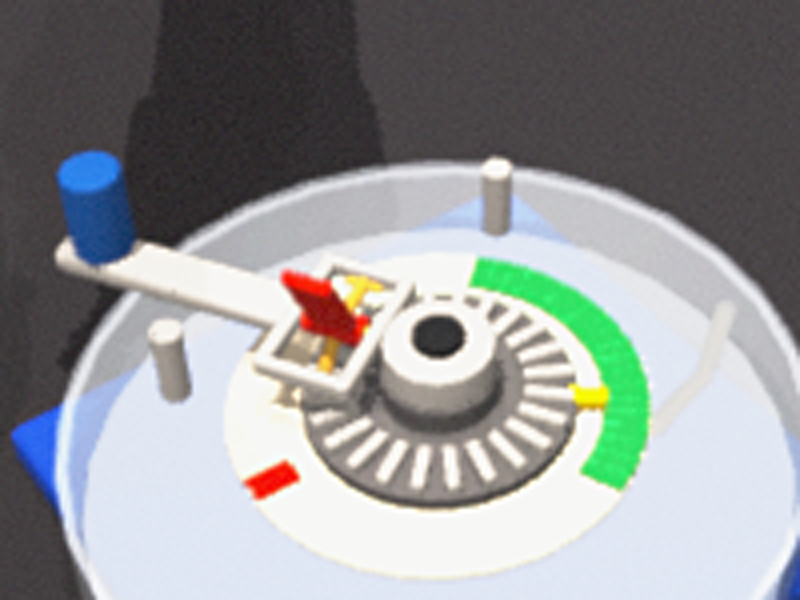

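Run:
```python
from g import *
from h import *
import pickle
c=pickle.load(open("cal.pkl","rb"))["scene"]
h=proj(c,[600,-70,95]);o=np.array([int(h[0])-100,max(0,int(h[1])-75)])
for a in (0.45,0.3,0,-.45):
    print(a,[(proj(c,pol(r,227,45*np.sin(a),85+45*np.cos(a)))-o)*4 for r in (31,51)])
for v in (2.1,2.8,3.0,4.05): # pointer angle: red mark heading = -89deg approx
    t=-90+np.degrees(v); print(v,(proj(c,pol(60,t,0,62))-o)*4)
```

```text
0.45 [array([327.35, 290.48]), array([274.61, 277.22])]
0.3 [array([334.18, 273.45]), array([281.65, 260.38])]
0 [array([348.98, 244.62]), array([297.06, 231.94])]
-0.45 [array([371.06, 218.92]), array([320.41, 206.78])]
2.1 [567.87 468.82]
2.8 [594.66 386.81]
3.0 [588.06 363.85]
4.05 [477.05 287.04]
```

```bash
python3 -c "
from rig import workorder
print(workorder.close_job())"
```

```text
the job is handed in; nothing more can be done
None
```

I flipped the red tab to the loosening side with the closed fingertips. Then, with the fingers loosely around the knob, I made three anticlockwise driving swings and two return swings. I let go, raised the arm clear and handed the job in at about 12 s. No verdict is reported.

- **Pointer:** the last scene picture, taken after letting go, shows it inside the green arc at about 2.75 rad. The allowed range is 2.0 to 4.15.
- **Tab:** it still leans to the loosening side. Its top edge is closest to where I calculated it would be at +0.45 rad, and the limit is 0.3.
- **Contact and force:** the gripper is clear of everything, with wrist force near zero. The highest force reading returned after a move was about 10 N, during the flip.

No check failed or disagreed. The top camera was blocked by the arm during the flip, so I judged that from the scene camera alone; the last pointer and tab checks also used only that camera.

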